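# Sweep the whole tablets into the counting tray's trough and shut its cover

## Robot

A 7-joint arm with a two-finger parallel gripper is mounted at the origin on a cart in front of the work surface, level with it; the furniture and walls round the work are solid. World frame = base frame: x ahead of the robot, y to its left, z up, the work surface at z = 0. Lengths are in mm, angles in rad, forces in N, time in s.
With the tool pointing down it reaches from about 400 to 850 mm from the base axis. Payload 10.4 kg.
Tool frame: the origin (TCP) lies between the finger pads; the fingertips stand 14 mm ahead of it and the grasp point (between the pads) lies 5 mm behind it; z points along the fingers, y is the direction in which the jaws open and shut (so a half turn about z gives the same grasp; the last joint's range is limited). The gripper opens to 87 mm and grips with 3 to 60 N. Pads are 19 mm wide; open, the fingers measure 117 mm over their backs; the gripper's body (75 mm by 190 mm) begins 51 mm behind the grasp point.
Start: joints at [1.102, 0.332, -0.065, 1.46, 0.022, 1.35, -0.088], TCP at [269.512, -563.93, 207.276] pointing down, gripper open.
Joint ranges: [-2.6, 2.6], [-0.5, 2.12], [-1.47, 1.34], [0.16, 2.42], [-1.27, 4.41], [0.06, 2.06], [-2.6, 2.6]. Speed limits (rad/s): [2.22, 2.22, 2.79, 2.79, 3.14, 3.14, 3.14].

## Interface

Orientations are given as a rotation vector (axis times angle).
In Python, from station import ctrl gives the robot as it stands. The module is installed in compiled form; this text tells all that it offers. Calls block until the motion is done:
- ctrl.movep(position, orientation): joint-space move of the TCP to a pose.
- ctrl.servo_line(position, ori=None, rate=150, force_limit=None): straight line of the TCP; ori=None keeps the orientation; rate is the mean speed in mm/s. With force_limit (N) it stops when the force on the tool has changed by that much, and returns True; else False.
- ctrl.set_joints(angles): joint-space move.
- ctrl.set_gripper(opening, force=None): opening from 0.0 (shut) to 1.0 (fully open); force is the grip in N (None keeps the last); returns when the fingers have stopped.
- ctrl.pause(seconds).
- ctrl.ik(position, orientation): joint angles nearest the present ones, or None.
- ctrl.read_camera(name): name is "side" or "top" or "wrist"; returns a dict with "img" (384x512x3 uint8, red, green, blue), "range_z" (384x512 float32, mm along the optical axis (not along the pixel's ray), 0 where there is no reading), "fovy" (degrees; the focal length in pixels is half the picture's height over the tangent of half this angle, whatever the lens; pixels are square), "cx", "cy" (the principal point, pixels), "pose" (4x4, takes a point from camera to world coordinates); the wrist camera has in their place "tool_from_camera" (4x4, takes a point from camera to tool coordinates, whose origin is the TCP and whose axes are the flange's). Camera axes: x right, y down, z forward; pixel columns grow to the right and rows downward; lengths in mm; the calibration is good to about 2 mm. The wrist camera is an equidistant fisheye: a pixel r from the principal point sees the ray r / f radians off the axis. A picture is of the moment at which its call begins: read the wrist's pose just before it.
A pose or a line that the arm cannot do raises ctrl.PlanningError and nothing moves.
- ctrl.hand_in(): hands the job in, once; it reports no verdict.
Trained networks look in a picture, given as the dict that the camera call returned (one of the last four; its "shot" number tells which), for a name from the list of things; names that differ only in an ending like _2 or _b are one class to them, and where a whole thing is asked for, a point or a joint stands for the part that bears it (a point fixed in the world has none). Each returns a list of dicts, best first, with "conf" (0 to 1); they miss things now and then, are a little off and sometimes report something else, mostly with a low value. They report only what shows in the picture. A call takes as long as a camera call.
- ctrl.regions_of(picture, target): "region" (384x512 bool, what is visible of it) and "bbox" ([left, top, right, bottom] in pixels, round what is visible of it).
Readings, each from a call of its own:
- ctrl.read_time(): time.
- ctrl.read_joint_positions(): joint angles.
- ctrl.read_joint_velocities(): joint speeds.
- ctrl.read_joint_efforts(): joint torques, N m.
- ctrl.read_eef_pos(): TCP position.
- ctrl.read_tcp_rot(): TCP orientation.
- ctrl.read_contact_force(): force on the tool from outside, world axes, zero at the start.
- ctrl.read_moment(): the same for the moment, N m.
- ctrl.read_opening(): opening from 0.0 (shut) to 1.0 (fully open).
Only numpy, scipy, OpenCV 4.12 (cv2) and the standard library are available. Lean on these libraries where they do the work, as an engineer would, in place of code of your own. Each camera call takes 0.05 s, during which the arm holds its last target. There are 200 camera calls.

## Task

Three whole tablets and one broken half lie on the platform of the grey tablet counting tray. With the closed fingers, sweep the three whole tablets across the platform into the trough along its left side and leave the broken half on the platform: pick nothing up, do not press hard on the tablets, and do not push the things standing around the tray out of place. When all three are in, swing the trough's open cover over and push it fully shut, then move clear.

Things in the scene. Friction and masses are not known exactly. Their poses are not given: they have to be found in the camera images.
- tray: Grey plastic tablet counting tray, fixed, 176 mm (x) by 164 mm (y, from -84 to +80). Origin at the middle of its underside, on the worktop; z up, y points to its trough side (about the robot's left). Platform to the right, trough along the left side. Rims 4 mm thick on the platform's other three sides, tops 32 mm above the worktop.
- platform_mid (a point): Middle of the flat platform's top, 24 mm above the worktop, at tray y = -21 mm; axes as the tray. The platform reaches 85 mm either way along x and 59 mm either way along y; its +y edge has no rim and drops straight into the trough. Tablets and half start in four lanes about 42 mm apart along x, one in each, within 45 mm of here along y.
- trough_mid (a point): Middle of the trough's floor, at tray y = +57 mm, 4 mm above the worktop and 20 mm below the platform; axes as the tray. The trough reaches 85 mm either way along x and 19 mm either way along y. Its outer wall is 4 mm thick, top 26 mm above the worktop; its -x end is a pouring end 18 mm high with a small lip.
- cover (a joint): Hinge of the trough's white plastic cover, rad: 0 = shut, level over the trough; 1.7 to 2.1 at the start, standing open and leaning outwards; 2.3 the stop. The cover is 166 mm long along x, 2.5 mm thick, reaches 44 mm from the axis (51 mm at a 36 mm wide tab in its middle). Slightly stiff (0.014 N m): it stays where it is left and must be pushed right down.
- cover_hinge (a point): Middle of the cover's hinge axis, on the trough's outer wall, at tray y = +80 mm, 29 mm above the worktop; axes as the tray, the axis runs along x. When shut, the cover reaches from here to -y, over the platform's edge, its top 30 to 33 mm above the worktop.
- cover_edge (a point): Middle of the cover's free edge, 44 mm from the hinge axis. Moves with the cover; x along the hinge.
- tablet_1: A whole white round tablet, flat with bevelled rims, 20 mm across and 6 mm thick, with a faint score line across its upper face. Origin at the middle of the tablet, z up through its flat faces (origin 3 mm above what it lies on). At the start it lies on the tray's platform.
- tablet_2: A whole white round tablet, flat with bevelled rims, 20 mm across and 6 mm thick, with a faint score line across its upper face. Origin at the middle of the tablet, z up through its flat faces (origin 3 mm above what it lies on). At the start it lies on the tray's platform.
- tablet_3: A whole white round tablet, flat with bevelled rims, 20 mm across and 6 mm thick, with a faint score line across its upper face. Origin at the middle of the tablet, z up through its flat faces (origin 3 mm above what it lies on). At the start it lies on the tray's platform.
- half_tablet: Half of such a tablet, broken along the score line: a half disc, 20 by 10 mm and 6 mm thick, in one of the four lanes on the platform. Origin near its middle (4 mm from the straight edge), z up. It stays on the platform.
- pill_bottle: Dark red medicine bottle with a green cap, 45 mm across and 72 mm high, standing beyond the tray's far side. Origin under its middle. Not to be moved.
- vial_a: Glass vial with a blue cap, 24 mm across and 48 mm high, standing to the right of the tray. Origin under its middle. Not to be moved.
- ampoule_lying: White plastic ampoule, 78 mm long and 15 mm thick, lying to the right of the tray. Origin under its middle, y along its length. Not to be moved.
- marker: Marker pen with a red cap, 135 mm long and 17 mm thick, lying to the left of the tray. Origin under its middle, y along its length. Not to be moved.
- clip: Small yellow binder clip with wire handles, 43 by 25 by 20 mm, lying to the right of the tray. Origin under its middle. Not to be moved.

How it is judged:
By the outcome, as a careful person would: the job done as asked, in the order asked, and still so for the second after the job is handed in, with the robot touching nothing.
It also fails if it takes over 51 s, if anything falls off the work surface, if the arm or the gripper's body presses on something with over 40 N, if the wrist force passes 120 N, or if a joint passes its speed limit or range.

## Working session

There is one attempt and no reset: what is moved stays moved. The work goes in short steps, each a Python script; the robot and the scene stay as the last script left them, time stands still between calls to the robot, and variables do not carry over. Pictures are saved under pics/ and viewed, about 8 in all and at most 12, crops included, and the job is handed in when it is done.

```bash
mkdir -p pics; cat > h.py <<'E'
import numpy as np, cv2
from station import ctrl
def save(d,n): cv2.imwrite('pics/'+n+'.png',cv2.cvtColor(d['img'],cv2.COLOR_RGB2BGR))
def cloud(d):
    z=d['range_z'].astype(float);h,w=z.shape
    f=h/2/np.tan(np.radians(d['fovy'])/2)
    v,u=np.mgrid[:h,:w]
    P=np.stack([(u-d['cx'])/f*z,(v-d['cy'])/f*z,z],-1)
    T=np.array(d['pose']);P=P@T[:3,:3].T+T[:3,3]
    P[z<=0]=np.nan
    return P
E
python3 - <<'E'
from h import *
np.set_printoptions(precision=1,suppress=True)
print(ctrl.read_time(),ctrl.read_tcp_rot())
for c in('top','side'):
    d=ctrl.read_camera(c);save(d,c);P=cloud(d);np.save(c,P);print(c,d['fovy'],np.array(d['pose']))
    for t in('tray','cover','tablet_1','half_tablet','pill_bottle','vial_a','ampoule_lying','marker','clip'):
        for r in ctrl.regions_of(d,t)[:6]:
            Q=P[r['region']];Q=Q[~np.isnan(Q[:,0])]
            if len(Q): print(t,round(r['conf'],2),r['bbox'],len(Q),np.median(Q,0),np.percentile(Q,2,axis=0),np.percentile(Q,98,axis=0))
print(ctrl.read_time())
E
```

```text
0.0 [-3.1 -0.7  0. ]
top 57.70535079495435 [[ -0.   -1.    0.2 369.5]
 [ -1.    0.    0.  230.5]
 [ -0.   -0.2  -1.  953. ]
 [  0.    0.    0.    1. ]]
tray 0.86 [193.1, 154.6, 275.9, 240.9] 4167 [516.1 281.4  22.4] [417.7 183.5   0.5] [614.3 371.4  66.4]
cover 0.95 [187.8, 178.2, 219.8, 238.3] 369 [481.9 351.3  55.7] [413.  319.1  27.9] [552.9 383.4  77. ]
tablet_1 0.56 [188.7, 153.5, 277.3, 242.2] 4231 [515.8 281.4  22.4] [416.2 183.    0.5] [614.6 372.3  67.8]
tablet_1 0.41 [235.3, 181.8, 241.4, 188.8] 53 [551.7 265.2  28.3] [542.7 254.9  19.7] [560.8 276.3  31.6]
pill_bottle 0.52 [217.0, 134.1, 236.2, 152.8] 305 [656.1 295.5  67.6] [642.9 275.6   0.7] [682.1 318.8  73.1]
vial_a 0.64 [306.5, 213.1, 312.0, 222.9] 55 [458.2  87.8  44.9] [449.3  79.   20.5] [466.2  94.8  48.5]
ampoule_lying 0.48 [339.9, 217.6, 352.6, 242.9] 120 [410.2 -20.5  11.2] [383.7 -34.1   0.2] [440.4  -7.9  15. ]
marker 0.54 [136.3, 217.1, 171.0, 257.9] 258 [421.5 505.1  12.9] [373.7 465.5   5.7] [472.9 542.5  16.3]
clip 0.39 [342.4, 199.7, 350.9, 210.8] 66 [491.6 -29.1   7.8] [481.7 -42.1  -3.3] [502.8 -19.8 
[... 609 characters left out ...]
.9 -20.8  10.2] [382.1 -29.2   1.3] [434.2 -10.7  16.4]
tablet_1 0.42 [210.8, 190.4, 311.6, 245.6] 4430 [507.8 328.2  26.5] [413.7 177.6   4.5] [615.7 381.5  73.2]
pill_bottle 0.7 [177.7, 187.1, 197.7, 223.4] 736 [659.7 311.2  44.5] [644.4 279.7   3.1] [684.6 318.6  74. ]
vial_a 0.66 [293.3, 169.0, 303.8, 188.3] 189 [459.1  89.4  25. ] [449.   -8.1   1.1] [471.8  94.9  49.8]
ampoule_lying 0.49 [304.6, 168.6, 335.4, 174.5] 131 [416.2 -18.9  10.2] [382.2 -44.4   1.2] [452.3  -5.6  16.2]
marker 0.61 [250.6, 274.1, 310.7, 326.6] 671 [422.7 510.3  14.6] [374.3 466.2   7.1] [478.9 544.9  17.6]
clip 0.64 [288.0, 158.8, 299.5, 170.5] 58 [494.5 -28.8   9.8] [483.9 -75.2   1.9] [506.7 -20.1  18.7]
1.0
```

```bash
python3 - <<'E'
from h import *
a=cv2.imread('pics/top.png')[125:250,120:290]; b=cv2.imread('pics/side.png')[150:260,170:340]
a=cv2.resize(a,None,fx=4,fy=4,interpolation=2);b=cv2.resize(b,None,fx=4,fy=4,interpolation=2)
cv2.imwrite('pics/c1.png',a)
# tray yaw from cover hinge in side cloud: plane fit of platform & rect of tray points
P=np.load('top.npy').reshape(-1,3)
for lo,hi in((15,27),(26,36),(10,36)):
    m=(P[:,2]>lo)&(P[:,2]<hi)&(P[:,0]>390)&(P[:,0]<630)&(P[:,1]>160)&(P[:,1]<360)
    print(lo,hi,m.sum(),np.median(P[m,2]),cv2.minAreaRect(P[m,:2].astype(np.float32)))
E
```

```text
15 27 2681 22.64039879814129 ((515.26318359375, 270.2415771484375), (189.04750061035156, 159.28199768066406), 23.422441482543945)
26 36 511 29.38319517363186 ((520.51708984375, 273.1865539550781), (178.0310821533203, 164.6407012939453), 24.011600494384766)
10 36 3150 22.97001450346619 ((515.0119018554688, 270.7535400390625), (190.183837890625, 164.5714874267578), 24.0825252532959)
```

View pics/c1.png

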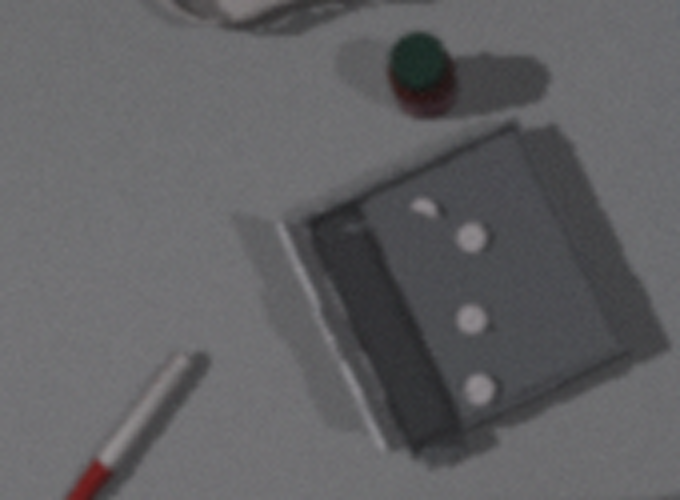

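```bash
cat >> h.py <<'E'
from scipy.spatial.transform import Rotation as R
def ori(yaw,s):  # tool y = s*tray x, tool z down
    y=s*np.array([np.cos(yaw),np.sin(yaw),0]);z=np.array([0,0,-1.]);x=np.cross(y,z)
    return R.from_matrix(np.stack([x,y,z],1)).as_rotvec()
def wcloud(d,p,rv):
    z=d['range_z'].astype(float);h,w=z.shape
    f=h/2/np.tan(np.radians(d['fovy'])/2)
    v,u=np.mgrid[:h,:w];a=u-d['cx'];b=v-d['cy'];r=np.hypot(a,b)+1e-9;k=np.tan(np.minimum(r/f,1.5))/r
    P=np.stack([a*k*z,b*k*z,z],-1)
    T=np.array(d['tool_from_camera']);P=P@T[:3,:3].T+T[:3,3]
    P=P@R.from_rotvec(rv).as_matrix().T+np.array(p);P[z<=0]=np.nan
    return P
E
python3 - <<'E'
from h import *
np.set_printoptions(precision=2,suppress=True)
yaw=np.radians(24)
c=[520,262,200]
for s in(1,-1): print(s,ctrl.ik(c,ori(yaw,s)), ctrl.ik([450,380,60],ori(yaw,s)))
s=min((1,-1),key=lambda s:abs(np.array(ctrl.ik(c,ori(yaw,s)))[6]) if ctrl.ik(c,ori(yaw,s)) is not None else 9)
ctrl.movep(c,ori(yaw,s)); ctrl.set_gripper(0,10)
p,rv=ctrl.read_eef_pos(),ctrl.read_tcp_rot()
d=ctrl.read_camera('wrist');save(d,'w1');P=wcloud(d,p,rv);np.save('w1',P)
print(s,ctrl.read_time(),d['fovy'],d['tool_from_camera'])
for t in('tray','cover','tablet_1','half_tablet'):
    for r in ctrl.regions_of(d,t)[:6]:
        Q=P[r['region']];Q=Q[~np.isnan(Q[:,0])]
        if len(Q): print(t,round(r['conf'],2),r['bbox'],len(Q),np.median(Q,0),np.percentile(Q,2,axis=0),np.percentile(Q,98,axis=0))
E
```

```text
1 [ 0.38  0.53 -1.26  1.54  0.51  1.44 -0.48] [ 0.01  0.61 -1.04  1.68  0.56  1.18 -0.75]
-1 [ 0.43  0.63 -1.39  1.54  0.62  1.49  2.59] [ 0.12  0.75 -1.25  1.68  0.74  1.27  2.28]
1 5.6 65.70646984690485 [[  -0.     -0.96   -0.27   75.08]
 [   1.     -0.      0.      0.76]
 [  -0.     -0.27    0.96 -177.92]
 [   0.      0.      0.      1.  ]]
tray 0.72 [182.6, 81.6, 344.6, 229.6] 20327 [516.13 287.02  24.36] [418.37 184.1    3.42] [614.32 375.12  71.62]
cover 0.95 [189.0, 80.9, 345.8, 99.5] 2238 [483.96 352.06  59.07] [414.48 318.62  30.62] [557.72 385.98  78.96]
tablet_1 0.75 [276.5, 169.5, 291.9, 183.9] 222 [553.27 267.21  30.28] [544.58 257.87  25.48] [562.43 276.27  31.88]
tablet_1 0.46 [237.4, 147.4, 252.9, 167.8] 221 [497.97 268.51  30.26] [489.15 259.59  27.92] [506.86 277.49  31.77]
half_tablet 0.66 [303.7, 158.2, 320.3, 167.4] 95 [574.42 297.61  30.15] [568.32 291.12  26.51] [579.5  306.05  31.87]
```

View pics/w1.png

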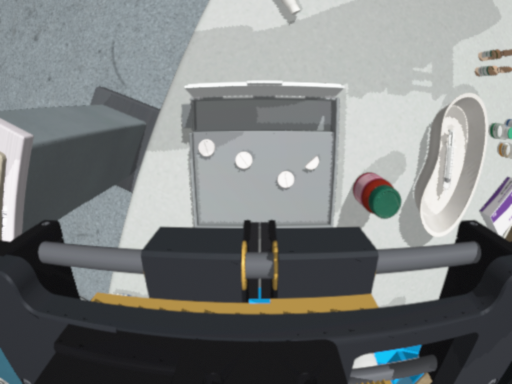

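```bash
python3 - <<'E'
from h import *
np.set_printoptions(precision=1,suppress=True)
P=np.load('w1.npy');img=cv2.imread('pics/w1.png')
z=P[...,2]
pl=np.zeros(z.shape,bool);pl[135:218,200:328]=1
m=pl&(np.abs(z-24)<3);print('platform z',np.median(z[m]))
wh=(img.min(2)>175)&pl
n,l,s,c=cv2.connectedComponentsWithStats(wh.astype(np.uint8))
T=[]
for i in range(1,n):
    if s[i,4]>40:
        Q=P[l==i];Q=Q[~np.isnan(Q[:,0])];T.append(Q.mean(0));print(c[i],s[i],Q.mean(0),cv2.minAreaRect(Q[:,:2].astype(np.float32)))
# tray fit: rim tops
box=np.zeros(z.shape,bool);box[95:230,183:345]=1
q=P[box&(z>27.5)&(z<35)&~wh]
for it in range(1): 
    r=cv2.minAreaRect(q[:,:2].astype(np.float32));print('rim',r)
a=box&(z>15)&(z<35);r=cv2.minAreaRect(P[a][:,:2].astype(np.float32));print('body',r)
def loc(p,o,yaw): 
    d=np.array(p)[:,:2]-o;return np.stack([d[:,0]*np.cos(yaw)+d[:,1]*np.sin(yaw),-d[:,0]*np.sin(yaw)+d[:,1]*np.cos(yaw)],1)
yaw=np.radians(24)
o=np.array([520.,273.])
L=loc(P.reshape(-1,3),o,yaw);Z=z.ravel()
# histograms: platform edge (to trough), rims
ins=np.abs(L[:,0])<60
for nm,sel in(('plat y',ins&(Z>21)&(Z<26)),('trough y',ins&(Z<10)&(L[:,1]>0)&(L[:,1]<110)),):
    print(nm,np.percentile(L[sel&(np.abs(L[:,1])<110),1],[0.5,2,98,99.5]))
hi=(Z>28)&(Z<36)&(np.abs(L[:,0])<110)
sel=hi&(L[:,1]<20)&(L[:,1]>-70)
for sg in(1,-1):
    k=sel&(sg*L[:,0]>76); print('rim x',sg,np.median(L[k,0]),np.polyfit(L[k,1],L[k,0],1))
k=hi&(L[:,1]<-70)&(L[:,1]>-100)&ins;print('rim y',k.sum(),np.median(L[k,1]) if k.any() else 0, np.polyfit(L[k,0],L[k,1],1) if k.sum()>5 else 0)
print('tablets local',loc(T,o,yaw))
k=(Z>40)&(Z<90)&(np.abs(L[:,0])<100)&(L[:,1]>60)&(L[:,1]<120)
print('cover', L[k].min(0),L[k].max(0),Z[k].max()); w=np.polyfit(L[k,1],Z[k],1); print('slope',np.polyfit(Z[k],L[k,1],1))
E
```

```text
platform z 24.430599061896785
[206.7 147. ] [200 139  15  17 220] [451.5 264.7  30. ] ((451.63775634765625, 264.43768310546875), (16.717504501342773, 19.342124938964844), 21.003816604614258)
[243.3 159.3] [234 151  19  18 261] [497.3 268.3  29.3] ((497.06842041015625, 267.6593017578125), (21.11992645263672, 20.958881378173828), 58.182952880859375)
[312.7 163.2] [305 156  15  14 130] [575.2 298.1  29.2] ((576.563720703125, 297.91162109375), (19.631683349609375, 12.680758476257324), 72.27738952636719)
[285.5 178.9] [277 171  18  17 247] [553.4 267.1  29.6] ((554.1137084960938, 266.5992431640625), (21.142492294311523, 20.539325714111328), 28.445436477661133)
rim ((521.4276123046875, 273.6072082519531), (178.63052368164062, 163.12640380859375), 24.090627670288086)
body ((516.822998046875, 271.5483703613281), (188.71839904785156, 163.12640380859375), 24.090625762939453)
plat y [-79.2 -76.3  37.4  76.9]
trough y [ 39.3  39.6 109.1 109.6]
rim x 1 88.07957770672067 [ 0.  88.2]
rim x -1 -84.43103660418959 [ -0.  -84.7]
rim y 172 -79.70034745911767 [  0.  -79.9]
tablets local [[-66.   20.3]
 [-22.6   4.9]
 [ 60.7   0.5]
 [ 28.1 -19. ]]
cover [-81.2  81.4] [84.  93.1] 80.56200272014449
slope [ 0.3 71.1]
```

```bash
cat >> h.py <<'E'
YAW=np.radians(24.05);O=np.array([520.,273.])+1.5*np.array([np.cos(YAW),np.sin(YAW)])+0.7*np.array([-np.sin(YAW),np.cos(YAW)])
c_,s_=np.cos(YAW),np.sin(YAW)
def W(x,y,z): return [O[0]+c_*x-s_*y,O[1]+s_*x+c_*y,z]
def loc(p): d=np.array(p)[...,:2]-O;return np.stack([d[...,0]*c_+d[...,1]*s_,-d[...,0]*s_+d[...,1]*c_],-1)
ORI=ori(YAW,1)
E
python3 - <<'E'
from h import *
np.set_printoptions(precision=1,suppress=True)
T=[np.array(t) for t in((553.4,267.1),(497.3,268.3),(451.5,264.7))]
t=loc(T[0]);print([loc(q) for q in T])
y0=t[1]-27
ctrl.movep(W(t[0],y0,80),ORI)
ctrl.servo_line(W(t[0],y0,48),rate=100)
hit=ctrl.servo_line(W(t[0],y0,35),rate=15,force_limit=2.5)
p=ctrl.read_eef_pos();print(hit,p,ctrl.read_contact_force(),ctrl.read_opening())
if hit:
    zs=p[2]+1.8;np.save('zs',zs)
    ctrl.servo_line(W(t[0],y0,zs),rate=20)
    print(ctrl.servo_line(W(t[0],35,zs),rate=60,force_limit=8),ctrl.read_eef_pos(),ctrl.read_contact_force())
    ctrl.servo_line(W(t[0],25,80),rate=150)
    ctrl.servo_line(W(t[0],-50,170),rate=200)
p,rv=ctrl.read_eef_pos(),ctrl.read_tcp_rot()
d=ctrl.read_camera('wrist');save(d,'w2');P=wcloud(d,p,rv)
print(ctrl.read_time())
for k in('tablet_1','half_tablet'):
    for r in ctrl.regions_of(d,k)[:6]:
        Q=P[r['region']];Q=Q[~np.isnan(Q[:,0])]
        if len(Q): print(k,round(r['conf'],2),r['bbox'],loc(np.median(Q,0)),np.median(Q,0)[2])
E
```

```text
[array([ 26.6, -19.7]), array([-24.1,   4.3]), array([-67.4,  19.6])]
False [564.5 242.5  35.1] [ 0.   0.8 -0.5] 0.004482188885156364
7.9167
tablet_1 0.93 [242.8, 171.5, 274.3, 200.1] [ 26.7 -19.6] 30.290679008149233
tablet_1 0.89 [165.8, 131.3, 194.2, 166.9] [-23.3   3.5] 30.294667784736305
half_tablet 0.66 [295.0, 142.0, 317.9, 168.0] [58.3 -0.3] 30.211435801500976
```

View pics/w2.png

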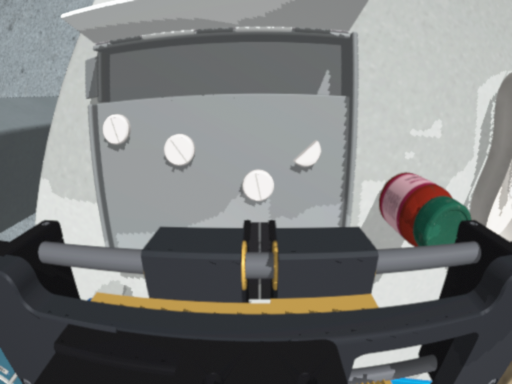

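```bash
python3 - <<'E'
from h import *
np.set_printoptions(precision=1,suppress=True)
t=(26.6,-19.7);y0=t[1]-27
ctrl.servo_line(W(t[0],y0,38),rate=120)
hit=ctrl.servo_line(W(t[0],y0,26),rate=12,force_limit=2.5)
p=ctrl.read_eef_pos();print(hit,p,ctrl.read_contact_force(),ctrl.read_time())
d=ctrl.read_camera('side');save(d,'s2')
cv2.imwrite('pics/s2c.png',cv2.resize(cv2.imread('pics/s2.png')[120:270,150:350],None,fx=4,fy=4,interpolation=2))
E
```

```text
False [564.5 242.5  26.1] [-0.2  0.4 -0.3] 9.4167
```

View pics/s2c.png

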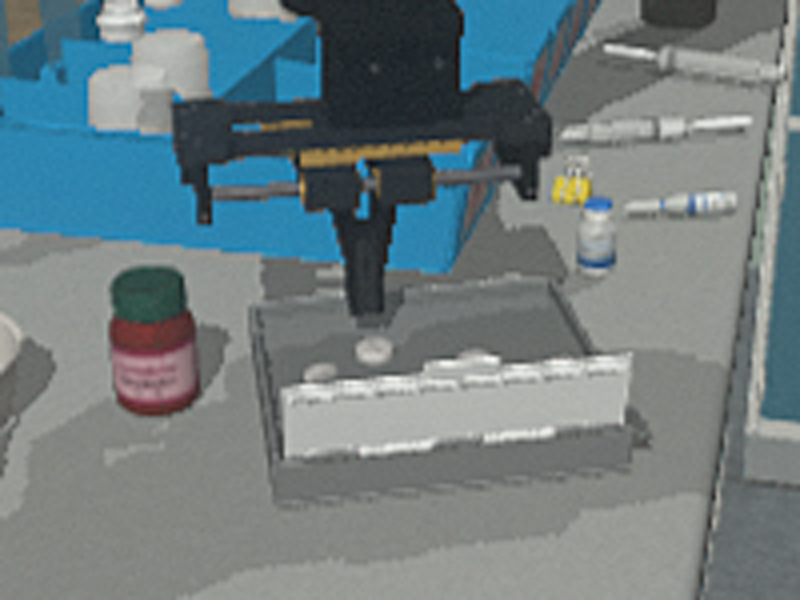

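```bash
python3 - <<'E'
from h import *
np.set_printoptions(precision=1,suppress=True)
d=ctrl.read_camera('side');P=cloud(d)
for v in range(186,206):
    r=P[v,238:248]; print(v, r[4], d['img'][v,242], r[:,2].round())
E
```

```text
186 [558.5 250.   71.4] [48 53 55] [73. 70. 71. 69. 71. 70. 72. 72.  3.  3.]
187 [558.9 248.9  68.4] [47 56 56] [71. 70. 69. 68. 68. 69. 68. 69.  2.  1.]
188 [559.5 247.3  65.3] [53 58 60] [67. 67. 66. 66. 65. 66. 67. 66.  2.  1.]
189 [558.8 249.8  64.1] [50 55 57] [64. 64. 63. 64. 64. 63. 64. 63.  2.  2.]
190 [558.6 250.6  62.1] [49 55 57] [63. 61. 61. 61. 62. 61. 61. 61.  2.  1.]
191 [559.3 248.5  58.7] [51 59 58] [60. 60. 60. 58. 59. 59. 57. 59.  2. -0.]
192 [559.2 249.2  56.6] [50 54 56] [59. 58. 57. 55. 57. 57. 58. 56. 34. 35.]
193 [559.3 248.9  54.1] [54 56 62] [55. 55. 54. 53. 54. 54. 53. 54. 31. 32.]
194 [559.1 250.1  52.3] [48 53 54] [53. 52. 52. 52. 52. 51. 53. 53. 29. 28.]
195 [560.  247.1  48.3] [55 56 59] [51. 50. 50. 48. 48. 49. 50. 51. 26. 27.]
196 [559.7 248.6  46.7] [52 54 55] [48. 48. 48. 48. 47. 46. 48. 48. 26. 26.]
197 [559.8 248.4  44.1] [53 56 58] [47. 45. 44. 44. 44. 45. 45. 45. 26. 26.]
198 [569.1 218.3  25.7] [67 69 70] [43. 27. 25. 24. 26. 26. 25. 24. 26. 26.]
199 [567.9 222.7  25.4] [82 87 85] [25. 26. 26. 27. 25. 25. 26. 26. 25. 26.]
200 [566.3 228.1  25.8] [81 85 87] [25. 25. 25. 25. 26. 26. 24. 26. 26. 26.]
201 [nan nan nan] [79 83 82] [24. 27. 26. 26. nan 25. 25. 26. 25. 25.]
202 [563.4 237.9  26.1] [103 106 106] [24. 25. 25. 25. 26. 25. 25. 25. 26. 26.]
203 [562.4 241.4  25.5] [114 120 122] [25. 25. 26. 25. 25. 25. 25. 25. 26. 26.]
204 [557.5 257.3  31.8] [134 135 131] [26. 26. 25. 30. 32. 31. 32. 32. 26. 27.]
205 [555.9 262.9  32.5] [152 150 147] [26. 31. 32. 30. 32. 30. 31. 33. 31. 30.]
```

```bash
python3 - <<'E'
from h import *
np.set_printoptions(precision=1,suppress=True)
t=(26.6,-19.7);y0=t[1]-27
ctrl.servo_line(W(t[0],y0,14),rate=40,force_limit=4)
hit=ctrl.servo_line(W(t[0],y0,2),rate=12,force_limit=2.5)
p=ctrl.read_eef_pos();print(hit,p,ctrl.read_contact_force(),ctrl.read_time())
if hit:
    zs=p[2]+1.8;np.save('zs',zs)
    ctrl.servo_line(W(t[0],y0,zs),rate=20)
d=ctrl.read_camera('side');P=cloud(d);save(d,'s3')
cv2.imwrite('pics/s3c.png',cv2.resize(cv2.imread('pics/s3.png')[120:270,150:350],None,fx=4,fy=4,interpolation=2))
for v in range(192,208): print(v,P[v,242],P[v,238:248,2].round())
E
```

```text
True [564.5 242.4   9.3] [-0.6 -1.4  6. ] 10.5167
192 [559.3 248.8  56.4] [58. 57. 57. 54. 56. 56. 58. 56. 57. 34.]
193 [559.2 249.2  54.3] [56. 54. 55. 51. 54. 54. 55. 54. 32. 32.]
194 [559.6 248.2  51.3] [54. 53. 52. 49. 51. 51. 52. 52. 29. 28.]
195 [559.2 249.8  49.7] [51. 49. 51. 49. 50. 49. 49. 50. 26. 25.]
196 [559.8 248.3  46.5] [49. 48. 46. 47. 46. 48. 47. 47. 25. 25.]
197 [559.7 248.7  44.3] [46. 46. 45. 45. 44. 45. 44. 44. 25. 25.]
198 [559.5 249.6  42.3] [43. 43. 42. 42. 42. 42. 42. 42. 26. 26.]
199 [559.4 250.3  40.2] [41. 41. 39. 39. 40. 40. 39. 39. 26. 25.]
200 [559.8 249.2  37.2] [39. 38. 37. 38. 37. 37. 38. 36. 26. 25.]
201 [560.  248.5  34.4] [36. 35. 35. 34. 34. 35. 34. 36. 26. 26.]
202 [559.6 250.1  32.8] [33. 33. 32. 31. 33. 33. 34. 32. 26. 25.]
203 [560.  249.2  29.8] [31. 30. 29. 30. 30. 29. 30. 30. 25. 26.]
204 [557.7 256.9  31.6] [28. 30. 28. 31. 32. 32. 32. 31. 26. 26.]
205 [556.9 259.8  30.7] [26. 31. 31. 32. 31. 31. 32. 31. 32. 29.]
206 [554.9 266.4  32. ] [26. 32. 32. 33. 32. 32. 31. 31. 30. 31.]
207 [554.6 267.6  30.2] [25. 30. 31. 31. 30. 32. 31. 31. 32. 31.]
```

View pics/s3c.png

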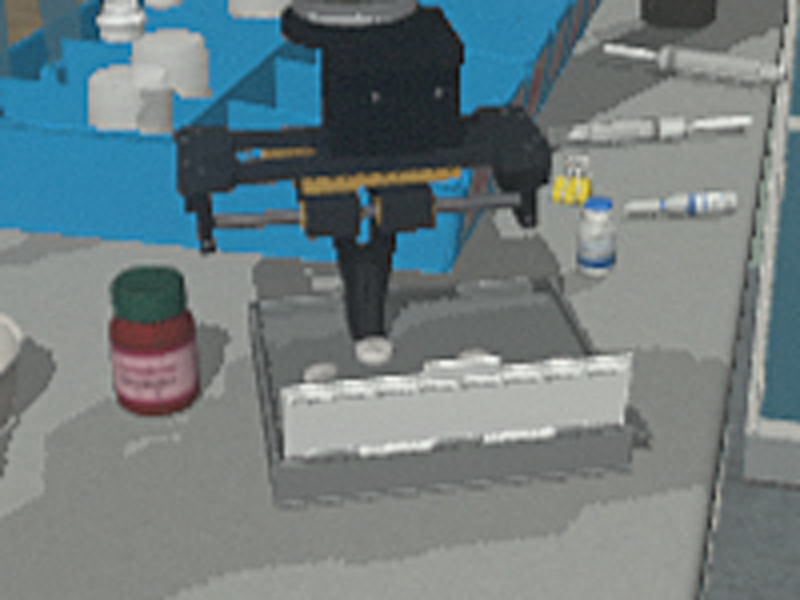

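```bash
python3 - <<'E'
from h import *
np.set_printoptions(precision=1,suppress=True)
zs=float(np.load('zs'));print(zs)
T=[(26.6,-19.7),(-23.8,4.0),(-66,19.6)]
for i,t in enumerate(T):
    y0=t[1]-25
    if i:
        ctrl.servo_line(W(t[0],y0,40),rate=160)
        ctrl.servo_line(W(t[0],y0,zs),rate=80,force_limit=4)
    h=ctrl.servo_line(W(t[0],37,zs),rate=60,force_limit=8)
    print(h,loc(ctrl.read_eef_pos()),ctrl.read_eef_pos()[2],ctrl.read_contact_force(),ctrl.read_time())
    if h: break
    ctrl.servo_line(W(t[0],25,40),rate=150)
ctrl.servo_line(W(-20,-50,170),rate=220)
p,rv=ctrl.read_eef_pos(),ctrl.read_tcp_rot()
d=ctrl.read_camera('wrist');save(d,'w4');P=wcloud(d,p,rv);np.save('w4',P)
print(ctrl.read_time())
for k in('tablet_1','half_tablet'):
    for r in ctrl.regions_of(d,k)[:6]:
        Q=P[r['region']];Q=Q[~np.isnan(Q[:,0])]
        if len(Q): print(k,round(r['conf'],2),r['bbox'],loc(np.median(Q,0)),np.median(Q,0)[2])
E
```

```text
Traceback (most recent call last):
FileNotFoundError: [Errno 2] No such file or directory: 'zs'
```

```bash
python3 - <<'E'
from h import *
np.set_printoptions(precision=1,suppress=True)
zs=float(np.load('zs.npy'));print(zs)
T=[(26.6,-19.7),(-23.8,4.0),(-66,19.6)]
for i,t in enumerate(T):
    y0=t[1]-25
    if i:
        ctrl.servo_line(W(t[0],y0,40),rate=160)
        ctrl.servo_line(W(t[0],y0,zs),rate=80,force_limit=4)
    h=ctrl.servo_line(W(t[0],37,zs),rate=60,force_limit=8)
    print(h,loc(ctrl.read_eef_pos()),ctrl.read_eef_pos()[2],ctrl.read_contact_force(),ctrl.read_time())
    if h: break
    ctrl.servo_line(W(t[0],25,40),rate=150)
ctrl.servo_line(W(-20,-50,170),rate=220)
p,rv=ctrl.read_eef_pos(),ctrl.read_tcp_rot()
d=ctrl.read_camera('wrist');save(d,'w4');P=wcloud(d,p,rv);np.save('w4',P)
print(ctrl.read_time())
for k in('tablet_1','half_tablet'):
    for r in ctrl.regions_of(d,k)[:6]:
        Q=P[r['region']];Q=Q[~np.isnan(Q[:,0])]
        if len(Q): print(k,round(r['conf'],2),r['bbox'],loc(np.median(Q,0)),np.median(Q,0)[2])
E
```

```text
11.057800129431955
False [26.7 36.4] 11.00362150124115 [-0.   0.3 -0.6] 12.3833
True [-24.8   3.9] 9.296519297438653 [ 0.1 -0.3 -0.2] 14.2583
15.225
tablet_1 0.84 [247.3, 96.8, 264.7, 119.6] [-23.6  24.3] 30.46918691843551
tablet_1 0.67 [297.5, 82.8, 310.4, 86.6] [27.  50.9] 22.38078694816312
tablet_1 0.55 [206.4, 103.4, 226.5, 124.0] [-67.8  18.9] 30.350100175736657
half_tablet 0.43 [324.5, 125.2, 341.7, 141.2] [58.3 -0.1] 30.417635390945904
```

View pics/w4.png

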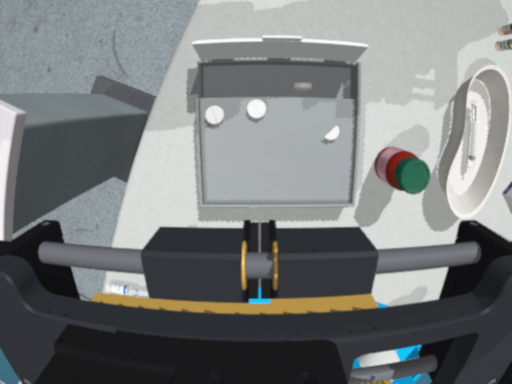

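```bash
python3 - <<'E'
from h import *
np.set_printoptions(precision=1,suppress=True)
zs=12.0
T=[(-23.6,24.3),(-66,18.9)]
for i,t in enumerate(T):
    y0=t[1]-25
    ctrl.servo_line(W(t[0],y0,40),rate=200)
    h0=ctrl.servo_line(W(t[0],y0,zs),rate=40,force_limit=5)
    a=ctrl.read_eef_pos();f=ctrl.read_contact_force()
    h=ctrl.servo_line(W(t[0],37,zs),rate=50,force_limit=8)
    print(h0,a[2],f,h,loc(ctrl.read_eef_pos()),ctrl.read_eef_pos()[2],ctrl.read_contact_force(),ctrl.read_time())
    if h: break
    ctrl.servo_line(W(t[0],25,40),rate=150)
ctrl.servo_line(W(-20,-50,170),rate=220)
p,rv=ctrl.read_eef_pos(),ctrl.read_tcp_rot()
d=ctrl.read_camera('wrist');save(d,'w5');P=wcloud(d,p,rv);np.save('w5',P)
print(ctrl.read_time())
for k in('tablet_1','half_tablet'):
    for r in ctrl.regions_of(d,k)[:6]:
        Q=P[r['region']];Q=Q[~np.isnan(Q[:,0])]
        if len(Q): print(k,round(r['conf'],2),r['bbox'],loc(np.median(Q,0)),np.median(Q,0)[2])
E
```

```text
False 12.160382090510033 [0.4 0.3 0.8] False [-23.5  36.6] 11.939657166162222 [0.5 1.4 0.6] 17.9167
False 12.162520301970465 [ 0.4 -0.1  0.9] False [-65.9  36.6] 11.937551524261021 [-0.2 -0.   0.2] 20.5417
21.8083
tablet_1 0.59 [210.5, 82.0, 230.5, 88.1] [-64.3  49.5] 21.62705973945134
```

View pics/w5.png

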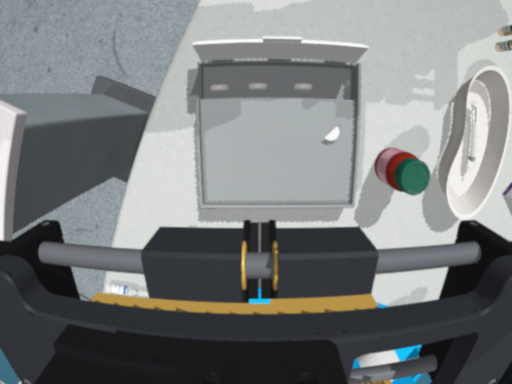

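```bash
python3 - <<'E'
from h import *
np.set_printoptions(precision=1,suppress=True)
ctrl.servo_line(W(0,40,125),rate=250)
ctrl.servo_line(W(0,122,110),rate=220)
print(ctrl.servo_line(W(0,122,44),rate=150,force_limit=10))
r,t=30,2
for th in(1.86,1.45,1.1,0.8,0.5,0.25):
    y=80-r*np.cos(th)+t*np.sin(th)+8; z=29+r*np.sin(th)+t*np.cos(th)-14.8
    h=ctrl.servo_line(W(0,y,z),rate=70,force_limit=12)
    print(th,h,loc(ctrl.read_eef_pos()),ctrl.read_eef_pos()[2],ctrl.read_contact_force(),ctrl.read_time())
    if h: break
else:
    h=ctrl.servo_line(W(0,50,12),rate=25,force_limit=6)
    print('press',h,loc(ctrl.read_eef_pos()),ctrl.read_eef_pos()[2],ctrl.read_contact_force(),ctrl.read_time())
    ctrl.pause(.2)
    ctrl.servo_line(W(0,50,60),rate=120)
    ctrl.servo_line(W(0,-50,170),rate=220)
p,rv=ctrl.read_eef_pos(),ctrl.read_tcp_rot()
d=ctrl.read_camera('wrist');save(d,'w6');P=wcloud(d,p,rv)
L=loc(P);Z=P[...,2]
for y0 in range(34,84,6):
    k=(L[...,1]>y0)&(L[...,1]<y0+6)&(np.abs(L[...,0])<75);print(y0+3,k.sum(),np.percentile(Z[k],[5,50,95]) if k.any() else '')
print(ctrl.read_time())
E
```

```text
False
1.86 False [ 0.2 97.8] 42.53725856557664 [ 0.4 -0.3  0.2] 24.0667
1.45 False [ 0.2 85.7] 44.26743299811817 [ 0.  -0.6  0.3] 24.3917
1.1 False [-0.  75.4] 41.54370088902678 [-0.5  0.6  0.5] 24.6917
0.8 False [-0.1 67.8] 36.67119232512493 [0.  0.5 0.5] 24.9667
0.5 False [-0.2 62.1] 29.82307484446807 [-0.2 -0.2  0.4] 25.2417
0.25 False [-0.3 59.1] 23.04015653988868 [ 1.4  0.6 -0.4] 25.5
press True [ 0.1 52.9] 15.412908505353249 [-1.5 -0.5  6.8] 25.975
37 824 [23.8 30.5 33.1]
43 778 [29.5 30.9 33.3]
49 768 [29.4 30.7 32. ]
55 791 [29.4 30.6 31.9]
61 771 [29.5 30.7 31.9]
67 781 [29.3 30.6 31.9]
73 769 [29.4 30.7 31.9]
79 769 [29.6 31.4 33. ]
85 106 [ 0.5 30.8 32.1]
27.575
```

View pics/w6.png

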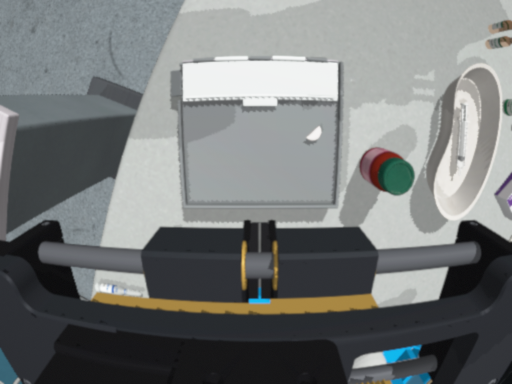

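```bash
python3 -c "
from h import *
print(ctrl.read_contact_force(),ctrl.read_time());ctrl.hand_in()"
```

```text
[ 0.49852684 -0.15842101  0.0786843 ] 27.575
the job is handed in; nothing more can be done
```

I swept all three whole tablets into the trough with the closed fingers, then shut the cover and handed the job in at 27.6 s of the 51 s allowed.

**Final checks:**
- **Tablets:** the picture taken before closing showed all three in the trough. The detector reported only one of them in that picture, so the count of three is from looking at it.
- **Half tablet:** it was still on the platform in the last picture. The last detector reading, before the final two sweeps, put it within about 2 mm of its start.
- **Cover:** after a 6.8 N press, its measured top is level at 30.5 to 31.4 mm from the free edge to the hinge, which matches fully shut.
- **Surroundings:** the pill bottle looks unmoved. I did not measure it or the other nearby objects again at the end.
- **Robot:** the arm finished clear of everything, with almost no force on the tool (about 0.5 N).

**What went wrong or disagreed:**
- **Fingertip height:** the closed fingertips sit about 15 mm behind the TCP, not 14 mm ahead of it as stated. My first two descents stopped short without touching anything. I found the true height by touching the platform lightly; the contact force reached 6 N.
- **Second tablet:** its first sweep stopped at the 8 N force limit, probably because the fingertips were rubbing the platform. I redid it about 1 mm higher and it went through cleanly.
- **Tablet position:** the tablets appear to be standing on edge or leaning in the trough. Their highest measured point was about 22 mm, below the cover.

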